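Lift the hot pot lid with the lid lifter and set it in its rest

TASK

The lid on the pot is hot: take the lid lifter from its stand, hook it under the lid's loop handle, lift the lid clear of the pot, let it hang there level for a moment, and set it down gently and fully home in the wooden lid rest, then hang the lifter back in its stand as it was. The lid is heavier towards one end of its loop and you cannot see which, so feel for the point of balance with small trial lifts and never let the lid tip steeply. Touch the lid with the lifter only, and leave the cup, the tomato, the salt shaker and the spice jar alone.

Things in the scene. Friction and masses are not known exactly. Their poses are not given: they have to be found in the camera images.
- pot: Small dark iron pot, 164 mm across, rim 58 mm above the worktop, with two ear handles (reaching 96 mm from the centre along its y), on a cork trivet; fixed. Origin at the centre of its underside on the worktop. Its mouth is a 45 degree cone, 116 mm across at 41 mm height, 150 mm at 58 mm.
- lid: Round dark iron lid, loose, 148 mm across, 27 mm thick without its handle, 0.45 to 0.6 kg. Origin at the centre of its underside, z up. Its edge tapers at 45 degrees, from 116 mm across underneath to 148 mm at 16 mm height, so that it nests in the pot (origin 41 mm above the worktop) or the lid rest (12 mm above it, give or take 1 mm) and centres itself. It is hollow, with a hidden ballast fixed inside.
- lid_loop (a point): Middle of the loop handle's level steel bar, 65 mm above the lid's underside; axes as the lid's. The bar is 8 mm round, along y, straight for 42 mm either way; posts at 48 mm; 34 mm free beneath it. The lid balances at an unknown point of the bar, up to 37 mm either way from here; hooked over 4 mm away from that point it hangs heavy end low, 0.2 rad for each further 10 mm.
- lid_rest: Round wooden lid rest, 162 mm across and 29 mm high, open conical mouth like the pot's (45 degrees, 116 mm across at 12 mm height, 150 mm at the rim); fixed. Origin at the centre of its underside on the worktop.
- lifter_grip (a point): Lid lifter, loose, 137 mm tall, 0.15 kg, hanging upright in its stand. This point is the middle of its black grip, 109 mm above its lowest point; z up. The grip is 18 mm wide along y, 24 mm along x; it reaches 28 mm up from here and 28 mm down to a steel collar 38 x 34 x 6 mm. Below that a flat shank, 7 mm (x) by 8 mm, centred 10 mm towards -x, leads down to the hook.
- lifter_hook (a point): Middle of the floor of the lifter's hook, straight below the grip point by 104 mm; axes as the grip's. The hook opens upward: a trough 8 mm wide along y, 13 mm along x between the shank (at -x) and the tip (at +x). The tip rises 8 mm above this floor and ends 11 mm towards +x; the underside is 5 mm below the floor. A bar along y lies in the trough.
- lifter_stand: Wooden stand, foot 130 x 100 mm, fixed. Origin on the worktop straight below the hanging lifter. Two level arms along its x, 16 mm apart, tops 100 mm above the worktop, carry the lifter's collar; the shank and hook hang between them and pass down between them from above. The lifter hangs with its x along the stand's x. The arms are open at -x and joined by a post 44 mm towards +x.
- stand_seat (a point): The place in the stand of the middle of the lifter's grip when it hangs there, 134 mm above the worktop, axes as the lifter's when it hangs.
- cup: White china cup, 65 x 89 x 54 mm, bystander, origin under its centre.
- tomato: Tomato, 74 mm, bystander, origin under its centre.
- salt: Small salt shaker, 44 mm across, 90 mm tall, bystander, origin under its centre.
- spice: Small spice jar with a green cap, 46 mm across, 106 mm tall, bystander, origin under its centre.

How it is judged:
On the way, in this order (a step that is already met when the one before it is completed fails the run):
1. the lid hangs on the lifter at least 20 mm above its seat in the pot, level within 0.08 rad (contact force between lid and lifter above 1 N and z of lid in the frame of pot above 0.061 m and angle between lid's own z axis and vertical below 0.08 rad), for 0.4 s.
2. the lid sits fully home in the lid rest, centred within 6 mm and flat, off the lifter (horizontal distance between lid and lid_rest below 0.006 m and z of lid in the frame of lid_rest below 0.0165 m and angle between lid's own z axis and vertical below 0.06 rad and contact force between lid and lifter below 0.1 N), for 0.2 s.
At the end, for the whole second after the job is handed in: The lid sits in the lid rest, centred within 6 mm, flat within 0.06 rad and fully down (underside less than 16.5 mm above the worktop); the lifter hangs upright (within 0.1 rad) by its collar in the stand, its grip within 12 mm sideways and 14 mm in all of where it hung; both are at rest (horizontal distance between lid and lid_rest below 0.006 m and z of lid in the frame of lid_rest below 0.0165 m and angle between lid's own z axis and vertical below 0.06 rad and horizontal distance between lifter_grip and stand_seat below 0.012 m and distance between lifter_grip and stand_seat below 0.014 m and angle between lifter_grip's own z axis and vertical below 0.1 rad and angle between the x axis of lifter_grip and the x axis of lifter_stand, either way round below 0.4 rad and contact force between lifter and lifter_stand above 0.5 N and linear speed of each of lid, lifter below 0.02 m/s); the robot touches nothing.
It fails at once if the lid tips by more than 0.4 rad (angle between lid's own z axis and vertical above 0.4 rad).
It fails at once if the lid moves faster than 0.5 m/s (dropped or flung) (linear speed of lid above 0.5 m/s).
It fails at once if the hot lid is touched by the gripper or the arm (contact force between lid and the fingers above 0.5 N or contact force between lid and the arm above 0.5 N).
It fails at once if the cup, the tomato, the salt shaker or the spice jar is moved by more than 30 mm (distance of any of cup, tomato, salt, spice from where it was at the start of the episode above 0.03 m).
It also fails if it takes over 72 s, if anything falls off the work surface, if the arm or the gripper's body presses on something with over 40 N, if the wrist force passes 120 N, or if a joint passes its speed limit or range.

ROBOT

A 6-joint arm with a two-finger parallel gripper is mounted at the origin on a cart in front of the work surface, level with it; the furniture and walls round the work are solid. World frame = base frame: x ahead of the robot, y to its left, z up, the work surface at z = 0. Lengths are in m, angles in rad, forces in N, time in s.
With the tool pointing down it reaches from about 0.4 to 0.825 m from the base axis. Payload 7 kg.
Tool frame: the origin (TCP) lies on the centre line of the jaws, within the pads' length; the fingertips stand 25 mm ahead of it and the grasp point (between the pads) lies 6 mm ahead of it; z points along the fingers, y is the line along which they close (so a half turn about z gives the same grasp; the last joint's range is limited). The gripper opens to 88 mm and grips with 3 to 60 N. Pads are 19 mm wide; open, the fingers measure 130 mm over their backs; the gripper's body (78 mm by 193 mm) begins 47 mm behind the grasp point.
Start: joints at [-0.93, 0.359, 0.012, 0, -1.224, -0.288], TCP at [0.233, -0.633, 0.252] pointing down, gripper open.
Joint ranges: [-3.07, 3.07], [-1.43, 2.12], [-1.02, 1.25], [-3.03, 1.67], [-3.05, -0], [-3.03, 3.03]. Speed limits (rad/s): [2.39, 2.39, 3.01, 3.14, 3.14, 3.14].

INTERFACE

Orientations are given as [roll, pitch, yaw] about the fixed x, y, z axes, in that order (R = Rz(yaw) Ry(pitch) Rx(roll)).
In Python, from station import readout, vision, arm gives the robot as it stands. The module is installed in compiled form; this text tells all that it offers.
- The arm moves only by the tool carry_out, never from a script. Its argument "commands" is a list of rows, each an object with "dp": the shift along the tool's x, y, z in m, a list of three; "rotation": the turn, a rotation vector about the tool's x, y, z in degrees, a list of three. In form: [{"dp": [dx, dy, dz], "rotation": [wx, wy, wz]}, ...]. A call has 1 to 8 rows; each row shifts and turns the commanded pose from where the row before left it, along the tool's axes as they then stand; what a row does not reach is not made up. A row lasts 1/8 s, in which the tool goes at most 62.5 mm and 10.7 degrees, less where a joint would pass 70% of its speed; a pose out of reach is approached as far as the arm can. A call with a gripper value outside its range is refused whole. "grip" is the finger opening in m, from 0 to 0.0876, set as the call begins (left out, the last holds). The fingers move at their own pace and stop on an object; "force" is the grip in N (left out, the last holds). Time passes only in rows, so rows that do not move let the fingers close. It gives the time, the measured TCP pose, the force, the opening and the grip force at its end, in the units of the state.
- readout.get_state(): the state, without advancing time (a new reading comes with each control period).
- vision.grab_frame(name): name is "scene" or "side" or "wrist"; returns (picture, depth): 420x560x3 uint8, red, green, blue; 420x560 float32, m along the optical axis (not along the pixel's ray), 0 where there is no reading.
- vision.calibration(name): a dict with "fovy" (degrees; the focal length in pixels is half the picture's height over the tangent of half this angle, whatever the lens; pixels are square), "cx", "cy" (the principal point, pixels), "origin" and "attitude" of the camera in the world; the wrist camera has in their place "mount" (4x4, takes a point from camera to tool coordinates, whose origin is the TCP and whose axes are the flange's). Camera axes: x right, y down, z forward; pixel columns grow to the right and rows downward; lengths in m; the calibration is good to about 2 mm. A picture is of the moment at which its call begins: read the wrist's pose just before it. calibration takes no time and is no camera call.
- arm.job_done(): hands the job in; it is judged then, once.
Trained networks look in the newest picture that a camera, given by its name, has taken for a name from the list of things; names that differ only in an ending like _2 or _b are one class to them, and where a whole thing is asked for, a point or a joint stands for the part that bears it (a point fixed in the world has none). Each returns a list of dicts, best first, with "score" (0 to 1); they miss things now and then, are a little off and sometimes report something else, mostly with a low value. They report only what shows in the picture. A call takes as long as a camera call.
- vision.trace(label, camera): "pixels" (420x560 bool, what is visible of it) and "position" ([row, column] in pixels, amid what is visible of it).
The state is a dict: "t": time; "q": joint angles; "qd": joint speeds; "joint_efforts": joint torques, N m; "eef_pos": TCP position; "ee_rot": TCP orientation; "force": force on the tool from outside, world axes, zero at the start; "moment": the same for the moment, N m; "width": finger opening in m; "gripper_force": force on a finger pad.
Only numpy, scipy, OpenCV 4.12 (cv2) and the standard library are available. Lean on these libraries where they do the work, as an engineer would, in place of code of your own. Each camera call takes 0.05 s, during which the arm holds its last target. There are 200 camera calls.

## Working session

There is one attempt and no reset: what is moved stays moved. The work goes in short steps, Python scripts to look and compute and a tool call to move; the robot and the scene stay as the last step left them, time stands still between calls to the robot, and variables do not carry over. Pictures are saved under pics/ and viewed, at most 10 in all, crops included, and the job is handed in when it is done.

Besides the shell and the picture viewer there is one more tool, called by a JSON object that holds its "fn" and its "kwargs", one argument or row to a line. carry_out: Moves the arm, as the interface text tells. Its arguments: {"type":"object","properties":{"commands":{"type":"array"},"grip":{"type":"number"},"force":{"type":"number"}},"required":["commands"]}

```bash
mkdir -p pics; cat > h.py <<'E'
import numpy as np, cv2
from station import readout, vision, arm
from scipy.spatial.transform import Rotation as R
def cam(n):
    c=vision.calibration(n)
    f=210/np.tan(np.radians(c['fovy'])/2)
    if 'mount' in c:
        s=readout.get_state(); T=np.eye(4); T[:3,:3]=R.from_euler('xyz',s['ee_rot']).as_matrix(); T[:3,3]=s['eef_pos']
        M=T@np.array(c['mount']); return f,c['cx'],c['cy'],M[:3,:3],M[:3,3]
    a=np.array(c['attitude'])
    A=a if a.shape==(3,3) else R.from_euler('xyz',a).as_matrix()
    return f,c['cx'],c['cy'],A,np.array(c['origin'])
def cloud(n):
    k=cam(n); rgb,d=vision.grab_frame(n)
    f,cx,cy,A,o=k
    v,u=np.mgrid[:420,:560]
    P=np.stack([(u-cx)/f*d,(v-cy)/f*d,d],-1)@A.T+o
    P[d==0]=np.nan
    return rgb,P,k
def save(rgb,name): cv2.imwrite('pics/'+name,rgb[...,::-1])
E
python3 - <<'E'
from h import *
print(vision.calibration('scene'),vision.calibration('wrist'))
s=readout.get_state();print(s)
for n in ['scene','side']:
    rgb,P,k=cloud(n); save(rgb,n+'0.png')
    for l in ['pot','lid','lid_rest','lifter_grip','lifter_stand','cup','tomato','salt','spice']:
        r=vision.trace(l,n)
        for q in r[:2]:
            p=P[q['pixels']]; p=p[~np.isnan(p[:,0])]
            if len(p): print(n,l,round(q['score'],2),np.round(q['position']),len(p),np.percentile(p,[2,50,98],axis=0).round(3).tolist())
E
```

```text
{'fovy': 46.11995273462302, 'cx': 283.7052137219244, 'cy': 209.53258858262112, 'origin': array([-0.54148808,  0.59179972,  0.73260041]), 'attitude': array([-2.03255989,  0.0115495 , -2.10067183])} {'fovy': 64.12727806933279, 'cx': 275.6800214265232, 'cy': 208.54874194566918, 'mount': array([[ 4.92378516e-04, -9.54573803e-01, -2.97974179e-01,
         7.89495084e-02],
       [ 9.99999807e-01,  3.57457202e-04,  5.07289393e-04,
        -7.26714027e-04],
       [-3.77732149e-04, -2.97974372e-01,  9.54573796e-01,
        -1.32777465e-01],
       [ 0.00000000e+00,  0.00000000e+00,  0.00000000e+00,
         1.00000000e+00]])}
{'t': 0.0, 'q': array([-9.29894277e-01,  3.59387152e-01,  1.09958684e-02, -3.13382165e-04,
       -1.22410524e+00, -2.88099992e-01]), 'qd': array([ 7.16756355e-04,  6.05563642e-04,  1.35710532e-03,  4.80399373e-04,
       -1.81251841e-03,  6.87978650e-05]), 'joint_efforts': array([ 1.00220059e-03, -5.82716739e+01,  2.93074644e+01,  6.99754223e+00,
        7.11113287e-03, -1.97905629e-04]), 'eef_pos': array([ 0.23302526, -0.6329939 ,  0.2506017 ]), 'ee_rot': array([ 3.1
[... 1377 characters left out ...]
6.] 569 [[0.384, -0.3, 0.011], [0.406, -0.288, 0.112], [0.423, -0.252, 0.163]]
side lifter_stand 0.7 [297. 197.] 2285 [[0.354, -0.337, 0.005], [0.423, -0.289, 0.013], [0.479, -0.232, 0.101]]
side cup 0.59 [208. 317.] 426 [[0.66, 0.056, 0.003], [0.688, 0.094, 0.04], [0.716, 0.144, 0.054]]
side tomato 0.92 [257. 313.] 666 [[0.637, -0.153, 0.001], [0.668, -0.139, 0.043], [0.701, -0.098, 0.057]]
side salt 0.79 [183. 328.] 304 [[0.699, 0.251, 0.002], [0.717, 0.26, 0.044], [0.739, 0.274, 0.086]]
side spice 0.78 [315. 306.] 1289 [[0.632, -0.382, 0.0], [0.654, -0.375, 0.067], [0.684, -0.278, 0.107]]
side spice 0.26 [184. 325.] 324 [[0.698, 0.251, -0.001], [0.716, 0.26, 0.041], [0.739, 0.336, 0.087]]
```

View pics/side0.png

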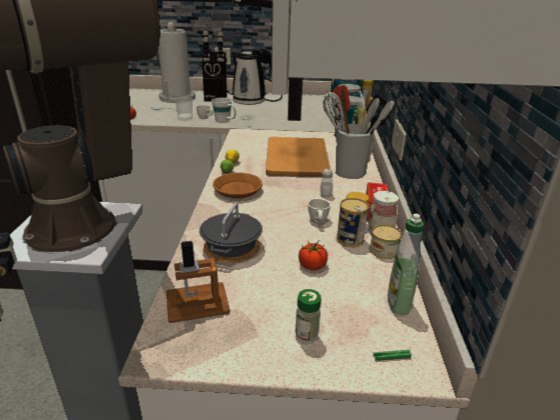

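View pics/scene0.png

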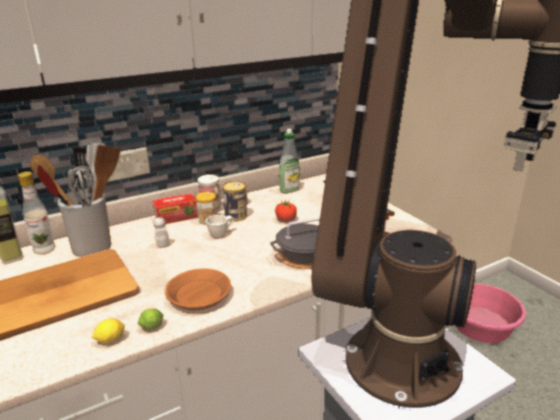

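The side view shows the lifter hanging at about (188,255) in its stand, the lidded pot at (230,238) and the lid rest at (238,185). I'll move over the stand for a close look.

{"fn": "carry_out", "kwargs": {
  "commands": [
    {"dp": [0, 0, 0], "rotation": [0, 0, 10.1]},
    {"dp": [0, 0, 0], "rotation": [0, 0, 10.1]},
    {"dp": [-0.025, 0.055, -0.008], "rotation": [0, 0, 0]},
    {"dp": [-0.025, 0.055, -0.008], "rotation": [0, 0, 0]},
    {"dp": [-0.025, 0.055, -0.008], "rotation": [0, 0, 0]},
    {"dp": [-0.025, 0.055, -0.008], "rotation": [0, 0, 0]},
    {"dp": [-0.025, 0.055, -0.008], "rotation": [0, 0, 0]},
    {"dp": [-0.025, 0.055, -0.008], "rotation": [0, 0, 0]}
  ]
}}

```text
t: 2.0
eef_pos: [0.3836, -0.3016, 0.3002]
ee_rot: [-3.141, 0.001, -3.141]
force: [1.9, -0.8, 1.1]
width: 0.0878
gripper_force: 0.0
```

```bash
python3 - <<'E'
from h import *
rgb,P,k=cloud('wrist'); save(rgb,'w1.png'); np.save('w1.npy',P)
s=readout.get_state();print(s['eef_pos'],s['ee_rot'])
for l in ['lifter_grip','lifter_stand','lid','pot']:
    for q in vision.trace(l,'wrist')[:1]:
        p=P[q['pixels']]; p=p[~np.isnan(p[:,0])]
        print(l,round(q['score'],2),np.round(q['position']),len(p),np.percentile(p,[2,50,98],axis=0).round(3).tolist())
        if l[:3]=='lif':
            for a,b in [(.155,.17),(.09,.105),(.102,.112),(0.0,.03)]:
                g=p[(p[:,2]>a)&(p[:,2]<b)]
                if len(g)>5:
                    r=cv2.minAreaRect((g[:,:2]*1000).astype(np.float32)); print(a,b,len(g),g[:,2].mean(),r)
E
```

```text
[ 0.38618999 -0.29730296  0.30147976] [ 3.14141909  0.00397327 -3.13872638]
lifter_grip 0.6 [210. 296.] 1524 [[0.388, -0.299, 0.05], [0.4, -0.283, 0.117], [0.423, -0.264, 0.163]]
0.155 0.17 528 0.16085085994402107 ((407.2015380859375, -282.0711364746094), (23.509204864501953, 17.98839569091797), 18.245149612426758)
0.09 0.105 140 0.10398801207060399 ((412.7753601074219, -280.17095947265625), (48.58384704589844, 34.00922393798828), 17.634897232055664)
0.102 0.112 645 0.10565504479285749 ((407.5434875488281, -281.8341064453125), (37.99222183227539, 34.00922393798828), 17.634897232055664)
lifter_stand 0.98 [184. 291.] 6435 [[0.35, -0.335, 0.009], [0.398, -0.28, 0.012], [0.477, -0.225, 0.101]]
0.09 0.105 1648 0.09941553191919442 ((419.84832763671875, -277.9465026855469), (85.4449462890625, 46.032379150390625), 18.183181762695312)
0.102 0.112 46 0.10438922002368846 ((409.32867431640625, -281.37554931640625), (51.57309341430664, 35.16917037963867), 20.2674617767334)
0.0 0.03 4686 0.011521949688799979 ((430.2159423828125, -274.446044921875), (158.015380859375, 101.80745697021484), 19.163257598876953)
lid 0.65 [223. 482.] 8320 [[0.392, -0.121, 0.06], [0.44, -0.062, 0.065], [0.489, 0.013, 0.109]]
pot 0.85 [202. 436.] 3273 [[0.382, -0.146, 0.004], [0.422, -0.101, 0.055], [0.506, 0.036, 0.059]]
```

View pics/w1.png

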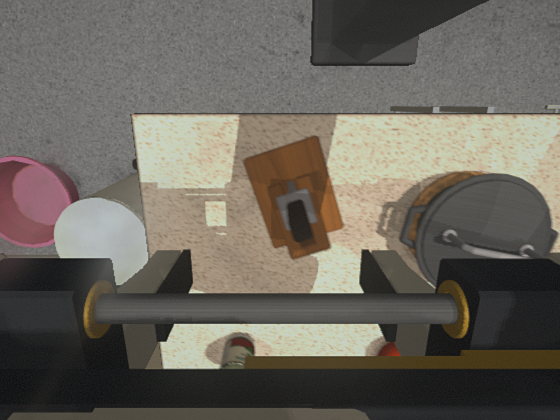

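The wrist view shows the grip end-on at (297,220) in its stand (yaw about 18°), and the lid's loop from (447,238) to (535,250). I'll fit the bar and the pot next.

```bash
python3 - <<'E'
from h import *
P=np.load('w1.npy').reshape(-1,3)
m=(P[:,1]>-.16)&(P[:,1]<.06)&(P[:,0]>.35)&(P[:,0]<.56)
b=P[m&(P[:,2]>.1)&(P[:,2]<.13)]
print(len(b),cv2.minAreaRect((b[:,:2]*1000).astype(np.float32)),np.percentile(b,[1,50,99],axis=0))
t=P[m&(P[:,2]>.053)&(P[:,2]<.075)]
for z in np.arange(.053,.076,.003): print(round(z,3),((t[:,2]>z)&(t[:,2]<z+.003)).sum())
e=P[m&(P[:,2]>.0555)&(P[:,2]<.0595)]
print(cv2.minAreaRect((e[:,:2]*1000).astype(np.float32)),np.percentile(e,[1,99],axis=0))
s=readout.get_state();p=s['eef_pos'];print(p,s['ee_rot'])
E
```

```text
408 ((457.28753662109375, -66.88902282714844), (75.40782165527344, 8.11449909210205), 79.00814819335938) [[ 0.44750732 -0.10354302  0.10111002]
 [ 0.45437223 -0.07928577  0.10901097]
 [ 0.46050416 -0.03448822  0.11157394]]
0.053 107
0.056 1594
0.059 1922
0.062 2454
0.065 2569
0.068 812
0.071 25
0.074 10
((443.5752868652344, -59.69029998779297), (127.11226654052734, 161.92608642578125), 20.55233383178711) [[ 0.38011507 -0.1334345   0.05574177]
 [ 0.51976493  0.02604954  0.05945213]]
[ 0.38329238 -0.30313363  0.29980497] [-3.14139266e+00  5.24823375e-04 -3.13991171e+00]
```

{"fn": "carry_out", "kwargs": {
  "commands": [
    {"dp": [0, 0, 0], "rotation": [0, 0, -9]},
    {"dp": [0, 0, 0], "rotation": [0, 0, -9]},
    {"dp": [-0.014, 0.005, 0.035], "rotation": [0, 0, 0]},
    {"dp": [-0.014, 0.005, 0.035], "rotation": [0, 0, 0]},
    {"dp": [0, 0, 0], "rotation": [0, 0, 0]}
  ]
}}

```text
t: 2.88
eef_pos: [0.4048, -0.2856, 0.2268]
ee_rot: [3.138, -0.005, -2.829]
force: [-0.7, -0.7, -0.4]
width: 0.0874
gripper_force: 0.0
```

```bash
cat >> h.py <<'E'
def rd(n=8):
    a=[]
    for i in range(n):
        s=readout.get_state(); a.append(np.r_[s['eef_pos'],s['force'],s['moment']])
    return np.mean(a,0),np.std(a,0)
E
python3 - <<'E'
from h import *
print(*[x.round(4) for x in rd()])
cs=[];ks=[]
for i in range(4):
    rgb,P,k=cloud('wrist'); P=P.reshape(-1,3); ks.append(k[4])
    A=P[(abs(P[:,0]-.407)<.04)&(abs(P[:,1]+.282)<.04)]
    g=A[(A[:,2]>.155)&(A[:,2]<.17)]
    r=cv2.minAreaRect((g[:,:2]*1000).astype(np.float32))
    # in tool axes relative to TCP
    s=k[4]-k[3]@np.linalg.inv(np.array(vision.calibration('wrist')['mount'])[:3,:3])@np.zeros(3)
    M=np.array(vision.calibration('wrist')['mount']); Rt=k[3]@M[:3,:3].T; t=k[4]-Rt@M[:3,3]
    print(len(g),g[:,2].mean(),r, t.round(4),(Rt.T@(np.r_[np.array(r[0])/1000,.136]-t)).round(4))
E
```

```text
[ 0.4048 -0.2856  0.2268 -0.6796 -0.6617 -0.3789 -0.0101  0.001  -0.0081] [0. 0. 0. 0. 0. 0. 0. 0. 0.]
953 0.16079508391181407 ((407.0214538574219, -282.01007080078125), (23.247394561767578, 17.75698471069336), 18.563705444335938) [ 0.4048 -0.2856  0.2268] [-0.0036  0.0025  0.0908]
949 0.16080644145054537 ((407.3287658691406, -282.17987060546875), (23.533390045166016, 17.770347595214844), 18.419963836669922) [ 0.4057 -0.2862  0.2288] [-0.0031  0.0032  0.0928]
934 0.16079014269465186 ((407.09014892578125, -281.96051025390625), (23.375246047973633, 17.872764587402344), 17.650636672973633) [ 0.4063 -0.2864  0.2299] [-0.0023  0.004   0.0939]
944 0.16074714662633122 ((407.2584228515625, -282.1761779785156), (23.275487899780273, 17.9322566986084), 18.89654541015625) [ 0.4067 -0.2864  0.2306] [-0.0018  0.0039  0.0946]
```

{"fn": "carry_out", "kwargs": {
  "commands": [
    {"dp": [-0.0015, 0.004, 0.03], "rotation": [0, 0, 0]},
    {"dp": [0, 0, 0.03], "rotation": [0, 0, 0]},
    {"dp": [0, 0, 0.026], "rotation": [0, 0, 0]},
    {"dp": [0, 0, 0], "rotation": [0, 0, 0]}
  ]
}}

```text
t: 3.58
eef_pos: [0.4061, -0.2812, 0.1432]
ee_rot: [3.141, -0.002, -2.828]
force: [-0.4, 0.9, 0.7]
width: 0.0876
gripper_force: 0.0
```

{"fn": "carry_out", "kwargs": {
  "commands": [
    {"dp": [0, 0, 0], "rotation": [0, 0, 0]},
    {"dp": [0, 0, 0], "rotation": [0, 0, 0]},
    {"dp": [0, 0, 0], "rotation": [0, 0, 0]},
    {"dp": [0, 0, 0], "rotation": [0, 0, 0]},
    {"dp": [0, 0, 0], "rotation": [0, 0, 0]}
  ],
  "grip": 0.005,
  "force": 50
}}

```text
t: 4.2
eef_pos: [0.4069, -0.2809, 0.1437]
ee_rot: [-3.141, 0.0, -2.827]
force: [-0.4, -0.1, -0.1]
width: 0.0432
gripper_force: 0.0
```

```bash
python3 - <<'E'
from h import *
s=readout.get_state();print(s['t'],s['eef_pos'],s['ee_rot'],s['force'],s['width'],s['gripper_force'])
E
```

```text
4.2 [ 0.40688684 -0.28094427  0.14369549] [-3.14149043e+00  1.47189454e-04 -2.82710504e+00] [-0.41437206 -0.14110788 -0.07366711] 0.043159811649748546 0.0
```

{"fn": "carry_out", "kwargs": {
  "commands": [
    {"dp": [0, 0, 0], "rotation": [0, 0, 0]},
    {"dp": [0, 0, 0], "rotation": [0, 0, 0]},
    {"dp": [0, 0, 0], "rotation": [0, 0, 0]},
    {"dp": [0, 0, 0], "rotation": [0, 0, 0]},
    {"dp": [0, 0, 0], "rotation": [0, 0, 0]}
  ]
}}

```text
t: 4.82
eef_pos: [0.4069, -0.2809, 0.1435]
ee_rot: [3.142, -0.0, -2.827]
force: [-0.2, -0.5, -0.7]
width: 0.0177
gripper_force: 50.0
```

{"fn": "carry_out", "kwargs": {
  "commands": [
    {"dp": [0, 0, -0.035], "rotation": [0, 0, 0]},
    {"dp": [0, 0, -0.05], "rotation": [0, 0, 0]},
    {"dp": [0, 0, -0.05], "rotation": [0, 0, 0]},
    {"dp": [0, 0, 0], "rotation": [0, 0, 9.7]},
    {"dp": [0, 0, 0], "rotation": [0, 0, 9.7]},
    {"dp": [0, 0, 0], "rotation": [0, 0, 9.6]}
  ]
}}

```text
t: 5.58
eef_pos: [0.4065, -0.2807, 0.2784]
ee_rot: [3.141, -0.0, 2.944]
force: [0.3, 0.0, -1.7]
width: 0.0178
gripper_force: 50.0
```

{"fn": "carry_out", "kwargs": {
  "commands": [
    {"dp": [0.006, 0.054, 0], "rotation": [0, 0, 0]},
    {"dp": [0.006, 0.054, 0], "rotation": [0, 0, 0]},
    {"dp": [0.006, 0.053, 0], "rotation": [0, 0, 0]},
    {"dp": [0, 0, 0], "rotation": [0, 0, 0]},
    {"dp": [0, 0, 0], "rotation": [0, 0, 0]},
    {"dp": [0, 0, 0], "rotation": [0, 0, 0]}
  ]
}}

```text
t: 6.32
eef_pos: [0.4196, -0.1202, 0.2784]
ee_rot: [-3.141, -0.0, 2.949]
force: [0.3, 0.2, -1.5]
width: 0.0177
gripper_force: 50.0
```

```bash
python3 - <<'E'
from h import *
s=readout.get_state();print(s['eef_pos'],s['ee_rot'],s['force'],s['moment'])
for n in ['wrist','side']:
    rgb,P,k=cloud(n); save(rgb,n+'2.png'); P=P.reshape(-1,3); np.save(n+'2.npy',P)
    b=P[(P[:,1]>-.13)&(P[:,1]<.04)&(P[:,0]>.435)&(P[:,0]<.49)&(P[:,2]>.105)&(P[:,2]<.12)]
    if len(b)>5: print(n,len(b),cv2.minAreaRect((b[:,:2]*1000).astype(np.float32)),np.percentile(b,[1,50,99],axis=0).round(4).tolist(),b.mean(0))
    for l in ['lid']:
      for q in vision.trace(l,n)[:1]: print(l,q['score'],q['position'])
s=readout.get_state();print(s['eef_pos'])
E
```

```text
[ 0.4196479  -0.12020792  0.27839033] [-3.14143813e+00 -4.68633443e-04  2.94852610e+00] [ 0.26516461  0.23526948 -1.48250221] [-0.0233614   0.00830101 -0.0198189 ]
wrist 780 ((459.8403625488281, -52.873313903808594), (97.73711395263672, 7.71140193939209), 78.80508422851562) [[0.4485, -0.0979, 0.1055], [0.4595, -0.0529, 0.1093], [0.4705, -0.0073, 0.1114]] [ 0.45938737 -0.0530401   0.10910167]
lid 0.84 [197.7, 346.7]
side 72 ((458.74566650390625, -55.718780517578125), (92.68682098388672, 9.58423137664795), 76.40775299072266) [[0.4461, -0.1009, 0.1058], [0.4579, -0.0594, 0.1098], [0.4691, -0.0124, 0.1121]] [ 0.45797816 -0.05871274  0.10932646]
lid 0.9 [227.0, 231.9]
[ 0.41970698 -0.12024643  0.27840838]
```

View pics/wrist2.png

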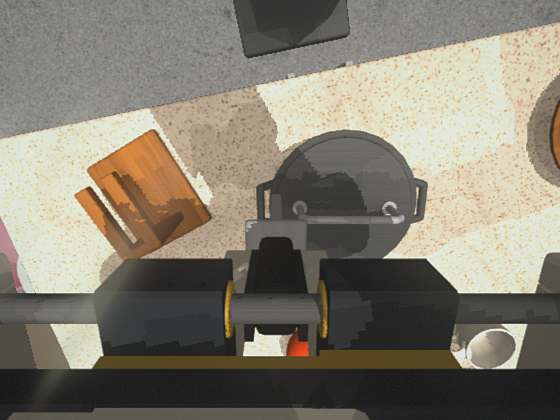

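The wrist view shows the whole bar from (300,218) to (395,215), its mid at (0.460,-0.053), with the lifter in the jaws. Next I bring the hook to the bar.

{"fn": "carry_out", "kwargs": {
  "commands": [
    {"dp": [0.002, 0.037, 0], "rotation": [0, 0, 0]},
    {"dp": [0.0015, 0.0368, 0], "rotation": [0, 0, 0]},
    {"dp": [0, 0, 0.04], "rotation": [0, 0, 0]},
    {"dp": [0, 0, 0.041], "rotation": [0, 0, 0]},
    {"dp": [0, 0, 0], "rotation": [0, 0, 0]},
    {"dp": [0, 0, 0], "rotation": [0, 0, 0]}
  ]
}}

```text
t: 7.28
eef_pos: [0.4314, -0.0466, 0.199]
ee_rot: [-3.142, 0.001, 2.95]
force: [0.4, -0.1, -0.7]
width: 0.0179
gripper_force: 50.0
```

```bash
python3 - <<'E'
from h import *
s=readout.get_state();print(s['eef_pos'],s['ee_rot'],s['force'],s['moment'])
rgb,P,k=cloud('side'); save(cv2.resize(rgb[170:290,160:310],(750,600)),'s3.png')
rgb,P,k=cloud('wrist'); P=P.reshape(-1,3)
b=P[(P[:,1]>-.13)&(P[:,1]<.04)&(P[:,0]>.435)&(P[:,0]<.49)&(P[:,2]>.105)&(P[:,2]<.12)]
print(len(b),cv2.minAreaRect((b[:,:2]*1000).astype(np.float32)))
E
```

```text
[ 0.43143884 -0.04661396  0.19897268] [-3.14150863e+00  1.35494270e-03  2.94963315e+00] [ 0.42152376 -0.06482836 -0.74903697] [-0.01787179 -0.11706147  0.01463078]
160 ((458.01348876953125, -53.10420608520508), (97.59342956542969, 4.602901458740234), 78.77594757080078)
```

View pics/s3.png

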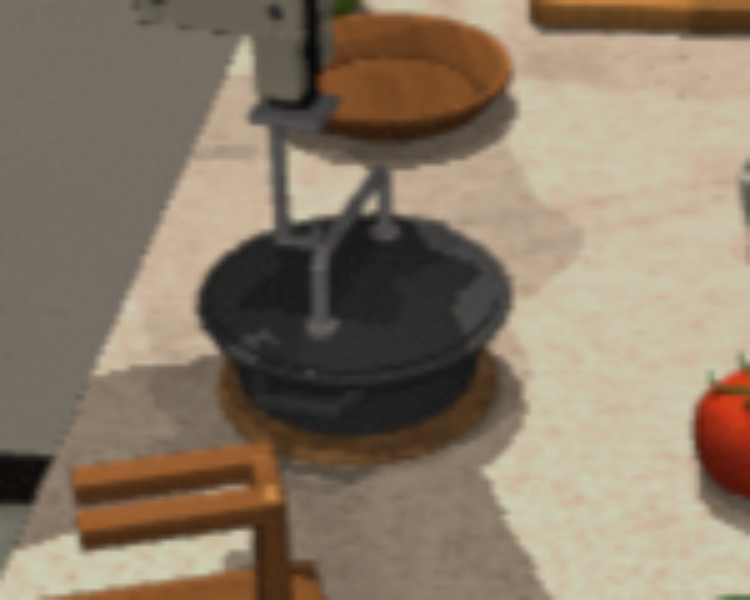

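{"fn": "carry_out", "kwargs": {
  "commands": [
    {"dp": [-0.01, 0, 0], "rotation": [0, 0, 0]},
    {"dp": [-0.01, 0, 0], "rotation": [0, 0, 0]},
    {"dp": [-0.009, 0, 0], "rotation": [0, 0, 0]},
    {"dp": [0, 0, -0.006], "rotation": [0, 0, 0]},
    {"dp": [0, 0, -0.006], "rotation": [0, 0, 0]},
    {"dp": [0, 0, 0], "rotation": [0, 0, 0]},
    {"dp": [0, 0, 0], "rotation": [0, 0, 0]}
  ]
}}

```text
t: 8.25
eef_pos: [0.4588, -0.0518, 0.2097]
ee_rot: [3.141, 0.0, 2.95]
force: [-0.2, 0.1, -2.0]
width: 0.0179
gripper_force: 50.0
```

```bash
cat >> h.py <<'E'
def bar(n='wrist'):
    "fit bar: top-line points; and lid tilt from plane of lid face"
    rgb,P,k=cloud(n); img=rgb; P=P.reshape(-1,3)
    return rgb,P
E
python3 - <<'E'
from h import *
s=readout.get_state();print(s['eef_pos'],s['force'],s['moment'])
for n in ['side','wrist','scene']:
    rgb,P,k=cloud(n); 
    if n!='scene': save(rgb,n+'4.png')
    q=vision.trace('lid',n)
    if q:
        p=P[q[0]['pixels']]; p=p[np.isfinite(p[:,0])]
        b=p[p[:,2]>.1]; print(n,q[0]['score'],len(p),len(b),np.percentile(p[:,2],[5,25,50,75,95]).round(4))
        l=p[(p[:,2]<.08)]
        for it in range(4):
            A=np.c_[l[:,0]-.46,l[:,1]+.053,np.ones(len(l))]; c=np.linalg.lstsq(A,l[:,2],rcond=None)[0]; r=l[:,2]-A@c; l=l[abs(r)<2*r.std()+1e-4]
        print(c.round(4),r.std())
E
```

```text
[ 0.45877086 -0.05181149  0.20967186] [-0.21994563  0.14044534 -2.01932724] [-0.03780245  0.03629306 -0.00066049]
side 0.59 1389 49 [0.06   0.0624 0.065  0.0674 0.0895]
[-0.0039  0.0242  0.065 ] 0.002619764284354203
wrist 0.65 16943 1063 [0.0602 0.0619 0.0642 0.0669 0.107 ]
[ 0.0182 -0.004   0.0644] 0.0025285033150015
scene 0.68 1258 81 [0.057  0.0607 0.0637 0.0667 0.1042]
[ 0.0155 -0.0196  0.0636] 0.0028763444982238154
```

View pics/wrist4.png

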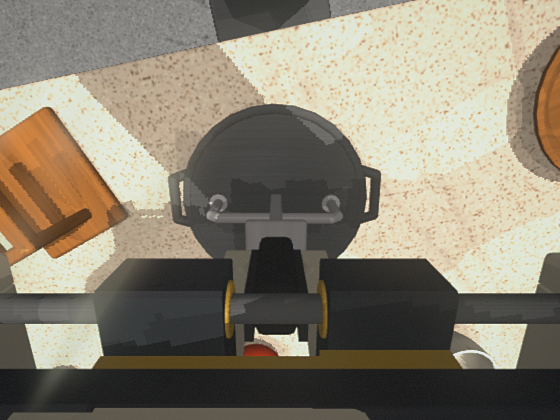

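The wrist view shows the bar's ends at (215,216) and (338,216) with the lifter in the middle (277,237), so it is well centred. First trial lift.

{"fn": "carry_out", "kwargs": {
  "commands": [
    {"dp": [0, 0, -0.004], "rotation": [0, 0, 0]},
    {"dp": [0, 0, -0.003], "rotation": [0, 0, 0]},
    {"dp": [0, 0, -0.003], "rotation": [0, 0, 0]},
    {"dp": [0, 0, -0.002], "rotation": [0, 0, 0]},
    {"dp": [0, 0, 0], "rotation": [0, 0, 0]},
    {"dp": [0, 0, 0], "rotation": [0, 0, 0]},
    {"dp": [0, 0, 0], "rotation": [0, 0, 0]}
  ]
}}

```text
t: 9.43
eef_pos: [0.4589, -0.0519, 0.2214]
ee_rot: [-3.142, -0.0, 2.95]
force: [0.7, 0.3, -7.2]
width: 0.0177
gripper_force: 50.0
```

```bash
cat >> h.py <<'E'
def tilt(dz=0,c0=(.4598,-.0529)):
    s=readout.get_state(); print('t',s['t'],s['eef_pos'].round(4),'F',s['force'].round(2),'M',s['moment'].round(3))
    u=np.array([np.cos(np.radians(78.8)),np.sin(np.radians(78.8))]); n=np.array([u[1],-u[0]])
    rgb,P,k=cloud('wrist'); p=P.reshape(-1,3); p=p[np.isfinite(p[:,0])]
    d=p[:,:2]-np.array(c0); a=d@u; b=d@n
    m=(abs(a)<46)&(abs(b)<.012)&(abs(a)<.044)&(p[:,2]>.094+dz)&(p[:,2]<.14+dz)
    r=s['eef_pos'][:2]-np.array(c0); h=r@u
    m&=abs(a-h)>.021
    c=np.polyfit(a[m],p[m,2],1); print('bar slope',c.round(4),'n',m.sum(),'+side',(a[m]>0).sum(),'hook at',h.round(4),'across',(r@n).round(4),'bar b med',np.median(b[m]).round(4))
    q=vision.trace('lid','wrist')
    if q:
        l=P[q[0]['pixels']]; l=l[np.isfinite(l[:,0])]; l=l[l[:,2]<.085+dz]
        for it in range(4):
            e=l[:,:2]-np.array(c0); A=np.c_[e@n,e@u,np.ones(len(l))]; c=np.linalg.lstsq(A,l[:,2],rcond=None)[0]; rr=l[:,2]-A@c; l=l[abs(rr)<2*rr.std()+1e-4]
        print('lid plane across,along,z',c.round(4))
    return rgb,P
E
python3 -c "
from h import *
tilt()"
```

```text
t 9.425 [ 0.4589 -0.0519  0.2214] F [ 0.69  0.32 -7.16] M [-0.038 -0.066 -0.004]
bar slope [-0.2225  0.115 ] n 641 +side 289 hook at 0.0008 across -0.0011 bar b med -0.0009
lid plane across,along,z [ 0.0171 -0.216   0.0695]
```

{"fn": "carry_out", "kwargs": {
  "commands": [
    {"dp": [0, 0, 0.003], "rotation": [0, 0, 0]},
    {"dp": [0, 0, 0.003], "rotation": [0, 0, 0]},
    {"dp": [0, 0, 0.005], "rotation": [0, 0, 0]},
    {"dp": [0, 0.008, 0], "rotation": [0, 0, 0]},
    {"dp": [0, 0.007, 0], "rotation": [0, 0, 0]},
    {"dp": [0, 0, -0.002], "rotation": [0, 0, 0]},
    {"dp": [0, 0, 0], "rotation": [0, 0, 0]}
  ]
}}

```text
t: 10.4
eef_pos: [0.462, -0.0369, 0.2129]
ee_rot: [3.141, 0.0, 2.95]
force: [0.4, 1.0, -2.1]
width: 0.0177
gripper_force: 50.0
```

{"fn": "carry_out", "kwargs": {
  "commands": [
    {"dp": [0, 0, -0.003], "rotation": [0, 0, 0]},
    {"dp": [0, 0, -0.002], "rotation": [0, 0, 0]},
    {"dp": [0, 0, -0.002], "rotation": [0, 0, 0]},
    {"dp": [0, 0, -0.002], "rotation": [0, 0, 0]},
    {"dp": [0, 0, 0], "rotation": [0, 0, 0]},
    {"dp": [0, 0, 0], "rotation": [0, 0, 0]}
  ]
}}

```text
t: 11.15
eef_pos: [0.4618, -0.0371, 0.2215]
ee_rot: [3.142, -0.0, 2.95]
force: [0.3, 0.4, -5.5]
width: 0.0177
gripper_force: 50.0
```

```bash
python3 -c "
from h import *
tilt()"
```

```text
t 11.15 [ 0.4618 -0.0371  0.2215] F [ 0.28  0.39 -5.51] M [ 0.186 -0.084 -0.001]
bar slope [-0.0295  0.1123] n 649 +side 111 hook at 0.0159 across -0.0011 bar b med -0.0007
lid plane across,along,z [0.0197 0.0305 0.0693]
```

{"fn": "carry_out", "kwargs": {
  "commands": [
    {"dp": [0, 0, -0.003], "rotation": [0, 0, 0]},
    {"dp": [0, 0, -0.003], "rotation": [0, 0, 0]},
    {"dp": [0, 0, -0.002], "rotation": [0, 0, 0]},
    {"dp": [0, 0, 0], "rotation": [0, 0, 0]},
    {"dp": [0, 0, 0], "rotation": [0, 0, 0]},
    {"dp": [0, 0, 0], "rotation": [0, 0, 0]}
  ]
}}

```text
t: 12.0
eef_pos: [0.4617, -0.0372, 0.2295]
ee_rot: [-3.142, -0.0, 2.95]
force: [0.3, -0.4, -6.1]
width: 0.0179
gripper_force: 50.0
```

```bash
python3 -c "
from h import *
r,P=tilt(.008)
rgb,P,k=cloud('side'); save(cv2.resize(rgb[170:290,160:310],(750,600)),'s5.png')"
```

```text
t 12.0 [ 0.4617 -0.0372  0.2295] F [ 0.28 -0.44 -6.1 ] M [-0.056 -0.042  0.007]
bar slope [-0.0017  0.1197] n 642 +side 118 hook at 0.0158 across -0.0012 bar b med -0.0007
lid plane across,along,z [0.0202 0.0615 0.0766]
```

View pics/s5.png

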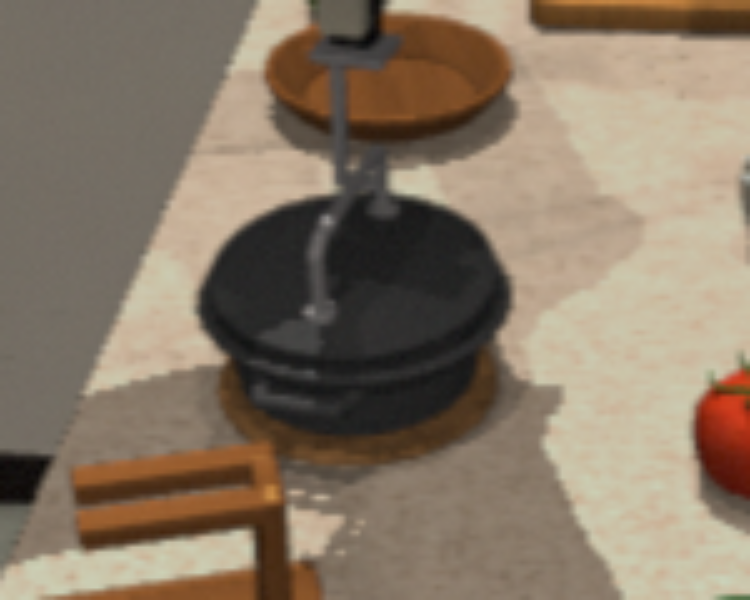

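The side view shows the lid raised on the hook, with the near (-y) side slightly low. The face fit gives +0.06 rad, so I've gone past the balance point. I'll move back about 6 mm.

{"fn": "carry_out", "kwargs": {
  "commands": [
    {"dp": [0, 0, 0.004], "rotation": [0, 0, 0]},
    {"dp": [0, 0, 0.004], "rotation": [0, 0, 0]},
    {"dp": [0, 0, 0.004], "rotation": [0, 0, 0]},
    {"dp": [0, 0, 0.003], "rotation": [0, 0, 0]},
    {"dp": [0, 0, 0.003], "rotation": [0, 0, 0]},
    {"dp": [0, -0.006, 0], "rotation": [0, 0, 0]},
    {"dp": [0, 0, -0.002], "rotation": [0, 0, 0]},
    {"dp": [0, 0, -0.003], "rotation": [0, 0, 0]}
  ]
}}

```text
t: 13.15
eef_pos: [0.4606, -0.0432, 0.2167]
ee_rot: [3.142, -0.0, 2.949]
force: [0.7, -0.2, -6.8]
width: 0.018
gripper_force: 50.0
```

{"fn": "carry_out", "kwargs": {
  "commands": [
    {"dp": [0, 0, -0.003], "rotation": [0, 0, 0]},
    {"dp": [0, 0, -0.003], "rotation": [0, 0, 0]},
    {"dp": [0, 0, -0.003], "rotation": [0, 0, 0]},
    {"dp": [0, 0, -0.003], "rotation": [0, 0, 0]},
    {"dp": [0, 0, 0], "rotation": [0, 0, 0]},
    {"dp": [0, 0, 0], "rotation": [0, 0, 0]},
    {"dp": [0, 0, 0], "rotation": [0, 0, 0]}
  ]
}}

```text
t: 14.02
eef_pos: [0.4606, -0.043, 0.2284]
ee_rot: [-3.142, -0.0, 2.95]
force: [0.1, 0.0, -5.8]
width: 0.0176
gripper_force: 50.0
```

```bash
sed -i 's/(abs(a)<.044)/(abs(a)<.039)/' h.py; python3 -c "
from h import *
r,P=tilt(.007)"
```

```text
t 14.025 [ 0.4606 -0.043   0.2284] F [ 0.14  0.04 -5.78] M [-0.079 -0.045  0.07 ]
bar slope [-0.0638  0.1222] n 495 +side 111 hook at 0.0098 across -0.0011 bar b med -0.0005
lid plane across,along,z [ 0.0172 -0.0652  0.0773]
```

{"fn": "carry_out", "kwargs": {
  "commands": [
    {"dp": [0, 0, 0.004], "rotation": [0, 0, 0]},
    {"dp": [0, 0, 0.004], "rotation": [0, 0, 0]},
    {"dp": [0, 0, 0.004], "rotation": [0, 0, 0]},
    {"dp": [0, 0, 0.003], "rotation": [0, 0, 0]},
    {"dp": [0, 0, 0.002], "rotation": [0, 0, 0]},
    {"dp": [0, 0.003, 0], "rotation": [0, 0, 0]},
    {"dp": [0, 0, -0.002], "rotation": [0, 0, 0]},
    {"dp": [0, 0, -0.003], "rotation": [0, 0, 0]}
  ]
}}

```text
t: 15.12
eef_pos: [0.4611, -0.04, 0.2166]
ee_rot: [3.142, -0.0, 2.95]
force: [0.1, 0.4, -6.4]
width: 0.0182
gripper_force: 50.0
```

{"fn": "carry_out", "kwargs": {
  "commands": [
    {"dp": [0, 0, -0.003], "rotation": [0, 0, 0]},
    {"dp": [0, 0, -0.003], "rotation": [0, 0, 0]},
    {"dp": [0, 0, -0.003], "rotation": [0, 0, 0]},
    {"dp": [0, 0, -0.003], "rotation": [0, 0, 0]},
    {"dp": [0, 0, 0], "rotation": [0, 0, 0]},
    {"dp": [0, 0, 0], "rotation": [0, 0, 0]},
    {"dp": [0, 0, 0], "rotation": [0, 0, 0]}
  ]
}}

```text
t: 16.0
eef_pos: [0.4612, -0.0401, 0.2284]
ee_rot: [-3.142, -0.0, 2.95]
force: [-0.6, 0.8, -5.4]
width: 0.0177
gripper_force: 50.0
```

```bash
python3 -c "
from h import *
r,P=tilt(.007)"
```

```text
t 16.0 [ 0.4612 -0.0401  0.2284] F [-0.55  0.78 -5.45] M [ 0.014 -0.023 -0.03 ]
bar slope [-0.0144  0.1217] n 482 +side 69 hook at 0.0128 across -0.0011 bar b med -0.0008
lid plane across,along,z [ 0.0199 -0.0126  0.0769]
```

{"fn": "carry_out", "kwargs": {
  "commands": [
    {"dp": [0, 0, -0.005], "rotation": [0, 0, 0]},
    {"dp": [0, 0, -0.008], "rotation": [0, 0, 0]},
    {"dp": [0, 0, -0.01], "rotation": [0, 0, 0]},
    {"dp": [0, 0, -0.008], "rotation": [0, 0, 0]},
    {"dp": [0, 0, -0.006], "rotation": [0, 0, 0]},
    {"dp": [0, 0, -0.003], "rotation": [0, 0, 0]},
    {"dp": [0, 0, 0], "rotation": [0, 0, 0]},
    {"dp": [0, 0, 0], "rotation": [0, 0, 0]}
  ]
}}

```text
t: 17.1
eef_pos: [0.4611, -0.0401, 0.2683]
ee_rot: [-3.141, -0.001, 2.95]
force: [-0.1, -0.2, -6.6]
width: 0.0178
gripper_force: 50.0
```

{"fn": "carry_out", "kwargs": {
  "commands": [
    {"dp": [0, 0, 0], "rotation": [0, 0, 0]},
    {"dp": [0, 0, 0], "rotation": [0, 0, 0]},
    {"dp": [0, 0, 0], "rotation": [0, 0, 0]},
    {"dp": [0, 0, 0], "rotation": [0, 0, 0]}
  ]
}}

```text
t: 17.6
eef_pos: [0.4613, -0.0401, 0.2685]
ee_rot: [-3.142, -0.0, 2.95]
force: [-0.6, 0.6, -6.0]
width: 0.0177
gripper_force: 50.0
```

```bash
python3 - <<'E'
from h import *
r,P=tilt(.047)
# lid_rest circle from all cameras' clouds: rim points
pts=[]
for n in ['wrist','side','scene']:
    rgb,P,k=cloud(n); q=vision.trace('lid_rest',n)
    if not q: continue
    m=cv2.dilate(q[0]['pixels'].astype(np.uint8),np.ones((3,3)))>0
    p=P[m]; p=p[np.isfinite(p[:,0])]; p=p[(p[:,2]>.0265)&(p[:,2]<.031)]
    A=np.c_[2*p[:,:2],np.ones(len(p))]
    for it in range(5):
        c=np.linalg.lstsq(A,(p[:,:2]**2).sum(1),rcond=None)[0]; rad=np.sqrt(c[2]+c[:2]@c[:2]); e=np.hypot(*(p[:,:2]-c[:2]).T)-rad
        k=abs(e)<2*e.std()+1e-3; p=p[k]; A=A[k]
    print(n,len(p),c[:2].round(4),rad.round(4),e.std().round(4),p.min(0),p.max(0))
E
```

```text
t 17.6 [ 0.4613 -0.0401  0.2685] F [-0.56  0.61 -5.98] M [-0.097 -0.01  -0.011]
bar slope [-0.0145  0.1617] n 482 +side 69 hook at 0.0129 across -0.0011 bar b med -0.0007
lid plane across,along,z [ 0.0153 -0.0127  0.1169]
wrist 1797 [0.4329 0.2713] 0.0758 0.0024 [0.35299727 0.19158124 0.02650084] [0.51337919 0.27564331 0.03097036]
side 164 [0.4311 0.2715] 0.077 0.0031 [0.35133499 0.18903291 0.02652648] [0.51067551 0.35317556 0.03096791]
scene 337 [0.4309 0.2759] 0.0768 0.0026 [0.34912576 0.19526947 0.02652231] [0.51226012 0.35636727 0.03067719]
```

Hanging level. Carrying it to the rest.

{"fn": "carry_out", "kwargs": {
  "commands": [
    {"dp": [0.0011, 0.0038, 0], "rotation": [0, 0, 0]},
    {"dp": [0.0022, 0.0077, 0], "rotation": [0, 0, 0]},
    {"dp": [0.0036, 0.0125, 0], "rotation": [0, 0, 0]},
    {"dp": [0.0049, 0.0173, 0], "rotation": [0, 0, 0]},
    {"dp": [0.006, 0.0212, 0], "rotation": [0, 0, 0]},
    {"dp": [0.0066, 0.0231, 0], "rotation": [0, 0, 0]},
    {"dp": [0.0066, 0.0231, 0], "rotation": [0, 0, 0]},
    {"dp": [0.0066, 0.0231, 0], "rotation": [0, 0, 0]}
  ]
}}

```text
t: 19.0
eef_pos: [0.4491, 0.098, 0.2686]
ee_rot: [3.141, 0.0, 2.95]
force: [-0.7, -0.5, -6.6]
width: 0.0175
gripper_force: 50.0
```

{"fn": "carry_out", "kwargs": {
  "commands": [
    {"dp": [0.0066, 0.0231, 0], "rotation": [0, 0, 0]},
    {"dp": [0.0066, 0.0231, 0], "rotation": [0, 0, 0]},
    {"dp": [0.0066, 0.0231, 0], "rotation": [0, 0, 0]},
    {"dp": [0.0066, 0.0231, 0], "rotation": [0, 0, 0]},
    {"dp": [0.006, 0.0212, 0], "rotation": [0, 0, 0]},
    {"dp": [0.0049, 0.0173, 0], "rotation": [0, 0, 0]},
    {"dp": [0.0036, 0.0125, 0], "rotation": [0, 0, 0]},
    {"dp": [0.0022, 0.0077, 0], "rotation": [0, 0, 0]}
  ]
}}

```text
t: 20.0
eef_pos: [0.4358, 0.2537, 0.2684]
ee_rot: [-3.141, -0.0, 2.95]
force: [-0.6, -0.1, -6.1]
width: 0.0177
gripper_force: 50.0
```

{"fn": "carry_out", "kwargs": {
  "commands": [
    {"dp": [0.0022, 0.0077, 0], "rotation": [0, 0, 0]},
    {"dp": [0.0011, 0.0038, 0], "rotation": [0, 0, 0]},
    {"dp": [0, 0, 0], "rotation": [0, 0, 0]},
    {"dp": [0, 0, 0], "rotation": [0, 0, 0]},
    {"dp": [0, 0, 0], "rotation": [0, 0, 0]},
    {"dp": [0, 0, 0], "rotation": [0, 0, 0]}
  ]
}}

```text
t: 20.75
eef_pos: [0.4349, 0.2647, 0.2686]
ee_rot: [3.141, 0.0, 2.95]
force: [0.3, -0.4, -6.6]
width: 0.0175
gripper_force: 50.0
```

```bash
python3 - <<'E'
from h import *
s=readout.get_state(); t=s['eef_pos']; print(t,s['ee_rot'],s['force'])
tilt(.047,(t[0]-.0015,t[1]-.0128))
def circ(p,R=None):
    for it in range(6):
        A=np.c_[2*p[:,:2],np.ones(len(p))]
        c=np.linalg.lstsq(A,(p[:,:2]**2).sum(1),rcond=None)[0]; rad=np.sqrt(c[2]+c[:2]@c[:2]); e=np.hypot(*(p[:,:2]-c[:2]).T)-rad
        p=p[abs(e)<2*e.std()+3e-4]
    return c[:2].round(4),rad.round(4),e.std().round(4),len(p)
for n in ['wrist','side','scene']:
    rgb,P,k=cloud(n); save(rgb,n+'6.png'); p=P.reshape(-1,3)
    p=p[np.isfinite(p[:,0])&(np.hypot(p[:,0]-.432,p[:,1]-.272)<.1)]
    f=p[(p[:,2]>.0275)&(p[:,2]<.0305)]; f=f[np.hypot(f[:,0]-.432,f[:,1]-.272)>.07]
    if len(f)>20: print(n,'rest',circ(f),f.min(0).round(3),f.max(0).round(3))
    f=p[(p[:,2]>.095)&(p[:,2]<.113)]
    if len(f)>20: print(n,'lid', cv2.minEnclosingCircle((f[:,:2]*1000).astype(np.float32)),len(f))
E
```

```text
[0.4349347  0.26474311 0.26863862] [3.14143029e+00 8.62732925e-05 2.94960443e+00] [ 0.33048091 -0.44269919 -6.63547539]
t 20.75 [0.4349 0.2647 0.2686] F [ 0.33 -0.44 -6.64] M [-0.015 -0.042  0.06 ]
bar slope [-0.0059  0.1617] n 479 +side 69 hook at 0.0128 across -0.001 bar b med -0.0005
lid plane across,along,z [ 0.0162 -0.005   0.1169]
wrist rest (array([0.4331, 0.2733]), np.float64(0.0771), np.float64(0.002), 1100) [0.353 0.241 0.028] [0.488 0.354 0.03 ]
wrist lid ((434.0230407714844, 250.67117309570312), 74.0538330078125) 1226
side rest (array([0.4308, 0.2724]), np.float64(0.0771), np.float64(0.0029), 130) [0.351 0.189 0.028] [0.511 0.351 0.03 ]
side lid ((431.4888610839844, 251.22027587890625), 75.1557846069336) 138
scene rest (array([0.4313, 0.2758]), np.float64(0.0773), np.float64(0.0022), 176) [0.349 0.196 0.028] [0.512 0.355 0.03 ]
scene lid ((432.6808776855469, 252.83993530273438), 75.84366607666016) 327
```

View pics/wrist6.png

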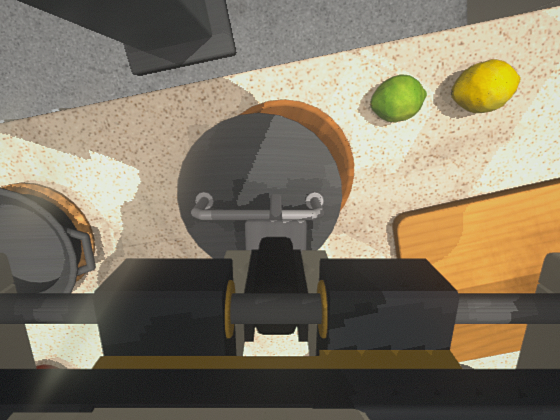

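The wrist view shows the lid (disc about (258,200)) hanging level, short of the rest, whose rim shows on the right at (335,150). It needs 22 mm more in +y.

{"fn": "carry_out", "kwargs": {
  "commands": [
    {"dp": [0.0012, 0.005, 0], "rotation": [0, 0, 0]},
    {"dp": [0.0024, 0.01, 0], "rotation": [0, 0, 0]},
    {"dp": [0.0016, 0.0067, 0.004], "rotation": [0, 0, 0]},
    {"dp": [0, 0, 0.008], "rotation": [0, 0, 0]},
    {"dp": [0, 0, 0.012], "rotation": [0, 0, 0]},
    {"dp": [0, 0, 0.012], "rotation": [0, 0, 0]},
    {"dp": [0, 0, 0.01], "rotation": [0, 0, 0]},
    {"dp": [0, 0, 0.006], "rotation": [0, 0, 0]}
  ]
}}

```text
t: 22.0
eef_pos: [0.4338, 0.2869, 0.2157]
ee_rot: [-3.141, -0.0, 2.95]
force: [1.0, -0.5, -6.5]
width: 0.018
gripper_force: 50.0
```

{"fn": "carry_out", "kwargs": {
  "commands": [
    {"dp": [0, 0, 0.006], "rotation": [0, 0, 0]},
    {"dp": [0, 0, 0.005], "rotation": [0, 0, 0]},
    {"dp": [0, 0, 0.005], "rotation": [0, 0, 0]},
    {"dp": [0, 0, 0.004], "rotation": [0, 0, 0]},
    {"dp": [0, 0, 0.003], "rotation": [0, 0, 0]},
    {"dp": [0, 0, 0], "rotation": [0, 0, 0]},
    {"dp": [0, 0, 0], "rotation": [0, 0, 0]}
  ]
}}

```text
t: 22.88
eef_pos: [0.434, 0.2873, 0.1937]
ee_rot: [3.141, 0.0, 2.95]
force: [-0.5, 0.4, -5.7]
width: 0.0175
gripper_force: 50.0
```

```bash
python3 - <<'E'
from h import *
s=readout.get_state(); t=s['eef_pos']
tilt(-.02,(t[0]-.0015,t[1]-.0128))
E
```

```text
t 22.875 [0.434  0.2873 0.1937] F [-0.47  0.38 -5.72] M [-0.007 -0.06  -0.005]
bar slope [-0.0139  0.087 ] n 481 +side 69 hook at 0.0128 across -0.001 bar b med -0.0006
lid plane across,along,z [ 0.0172 -0.0137  0.0422]
```

{"fn": "carry_out", "kwargs": {
  "commands": [
    {"dp": [0, 0, 0.002], "rotation": [0, 0, 0]},
    {"dp": [0, 0, 0.002], "rotation": [0, 0, 0]},
    {"dp": [0, 0, 0.002], "rotation": [0, 0, 0]},
    {"dp": [0, 0, 0.002], "rotation": [0, 0, 0]},
    {"dp": [0, 0, 0.002], "rotation": [0, 0, 0]},
    {"dp": [0, 0, 0.002], "rotation": [0, 0, 0]},
    {"dp": [0, 0, 0], "rotation": [0, 0, 0]},
    {"dp": [0, 0, 0], "rotation": [0, 0, 0]}
  ]
}}

```text
t: 23.98
eef_pos: [0.434, 0.2873, 0.1817]
ee_rot: [3.141, 0.0, 2.95]
force: [-0.3, -0.2, -1.7]
width: 0.0178
gripper_force: 50.0
```

```bash
python3 - <<'E'
from h import *
s=readout.get_state(); t=s['eef_pos']
tilt(-.03,(t[0]-.0015,t[1]-.0128))
rgb,P,k=cloud('side'); save(cv2.resize(rgb[130:250,160:310],(750,600)),'s7.png')
E
```

```text
t 23.975 [0.434  0.2873 0.1817] F [-0.34 -0.24 -1.68] M [-0.06  -0.038  0.003]
bar slope [-0.0085  0.0801] n 523 +side 69 hook at 0.0128 across -0.001 bar b med -0.0004
lid plane across,along,z [ 0.014  -0.0084  0.0355]
```

View pics/s7.png

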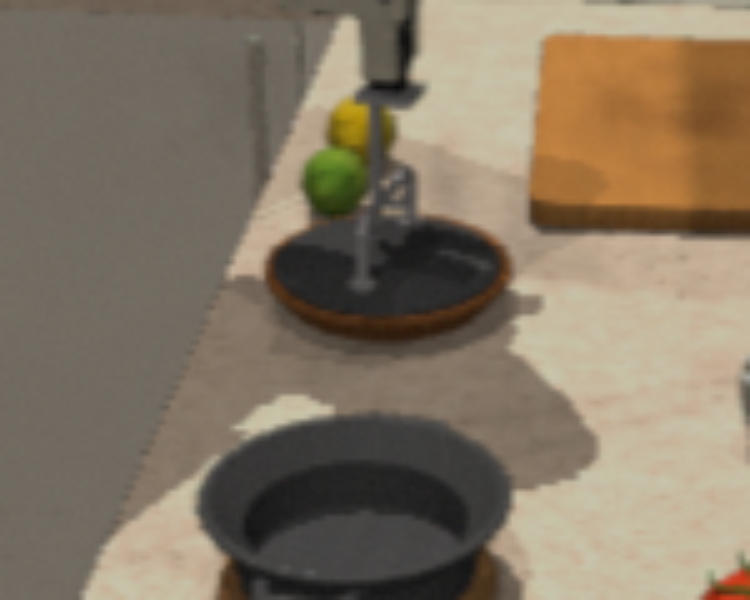

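The side view shows the lid nested in the rest at (390,270), and the load is off. I'll lower the hook clear, back out and go up.

{"fn": "carry_out", "kwargs": {
  "commands": [
    {"dp": [0, 0, 0.005], "rotation": [0, 0, 0]},
    {"dp": [0, 0, 0.004], "rotation": [0, 0, 0]},
    {"dp": [0, 0, 0], "rotation": [0, 0, 0]},
    {"dp": [0.008, 0, 0], "rotation": [0, 0, 0]},
    {"dp": [0.012, 0, 0], "rotation": [0, 0, 0]},
    {"dp": [0.012, 0, 0], "rotation": [0, 0, 0]},
    {"dp": [0, 0, 0], "rotation": [0, 0, 0]},
    {"dp": [0, 0, -0.01], "rotation": [0, 0, 0]}
  ]
}}

```text
t: 25.12
eef_pos: [0.4021, 0.2931, 0.1826]
ee_rot: [-3.141, -0.0, 2.95]
force: [0.3, 0.1, -1.0]
width: 0.0179
gripper_force: 50.0
```

{"fn": "carry_out", "kwargs": {
  "commands": [
    {"dp": [0, 0, -0.03], "rotation": [0, 0, 0]},
    {"dp": [0, 0, -0.04], "rotation": [0, 0, 0]},
    {"dp": [0, 0, -0.04], "rotation": [0, 0, 0]},
    {"dp": [0, 0, 0], "rotation": [0, 0, 0]},
    {"dp": [0, 0, 0], "rotation": [0, 0, 0]}
  ]
}}

```text
t: 25.75
eef_pos: [0.4023, 0.293, 0.2924]
ee_rot: [3.142, -0.0, 2.949]
force: [0.2, 0.3, -1.8]
width: 0.0177
gripper_force: 50.0
```

```bash
python3 - <<'E'
from h import *
s=readout.get_state(); print(s['eef_pos'],s['ee_rot'],s['force'],s['moment'],s['q'])
tilt(-.03,(.4325,.2745))
for n in ['side','scene','wrist']:
    rgb,P,k=cloud(n); p=P.reshape(-1,3); p=p[np.isfinite(p[:,0])&(np.hypot(p[:,0]-.432,p[:,1]-.272)<.075)]
    b=p[(p[:,2]>.07)&(p[:,2]<.1)]; print(n,cv2.minAreaRect((b[:,:2]*1000).astype(np.float32)),len(b))
E
```

```text
[0.40233302 0.29304517 0.29237509] [ 3.14151628e+00 -4.46674218e-04  2.94942760e+00] [ 0.15907414  0.32673375 -1.8397038 ] [-0.1052746   0.02261907  0.02000621] [ 1.02474397e+00  3.71186390e-02 -3.02605676e-01 -4.72452370e-04
 -1.23115520e+00 -2.78754795e+00]
t 25.75 [0.4023 0.293  0.2924] F [ 0.16  0.33 -1.84] M [-0.105  0.023  0.02 ]
bar slope [-0.0136  0.0799] n 264 +side 40 hook at 0.0123 across -0.0332 bar b med -0.0002
lid plane across,along,z [ 0.0077 -0.0063  0.0352]
side ((429.3820495605469, 266.07781982421875), (97.3106689453125, 7.628588676452637), 78.90980529785156) 48
scene ((431.72064208984375, 275.3363342285156), (101.30033111572266, 11.77318000793457), 79.4109115600586) 145
wrist ((432.6139221191406, 273.5669250488281), (102.44049835205078, 7.542860984802246), 78.76533508300781) 572
```

{"fn": "carry_out", "kwargs": {
  "commands": [
    {"dp": [-0.0195, -0.0469, 0], "rotation": [0, 0, 0]},
    {"dp": [-0.0195, -0.0469, 0], "rotation": [0, 0, 0]},
    {"dp": [-0.0195, -0.0469, 0], "rotation": [0, 0, 0]},
    {"dp": [-0.0195, -0.0469, 0], "rotation": [0, 0, 0]},
    {"dp": [-0.0195, -0.0469, 0], "rotation": [0, 0, 0]},
    {"dp": [-0.0195, -0.0469, 0], "rotation": [0, 0, 0]},
    {"dp": [0.0005, -0.0469, 0], "rotation": [0, 0, 0]},
    {"dp": [0.0005, -0.0469, 0], "rotation": [0, 0, 0]}
  ]
}}

```text
t: 27.0
eef_pos: [0.4444, -0.0987, 0.292]
ee_rot: [-3.141, -0.001, 2.95]
force: [0.4, 0.1, -0.7]
width: 0.0174
gripper_force: 50.0
```

{"fn": "carry_out", "kwargs": {
  "commands": [
    {"dp": [0.0005, -0.0469, 0], "rotation": [0, 0, 0]},
    {"dp": [0.0005, -0.0469, 0], "rotation": [0, 0, 0]},
    {"dp": [0.0005, -0.0469, 0], "rotation": [0, 0, 0]},
    {"dp": [0.0005, -0.0469, 0], "rotation": [0, 0, 0]},
    {"dp": [0, 0, 0], "rotation": [0, 0, -9.7]},
    {"dp": [0, 0, 0], "rotation": [0, 0, -9.7]},
    {"dp": [0, 0, 0], "rotation": [0, 0, -9.6]},
    {"dp": [0, 0, 0], "rotation": [0, 0, 0]}
  ]
}}

```text
t: 28.0
eef_pos: [0.407, -0.2809, 0.2921]
ee_rot: [3.141, -0.001, -2.828]
force: [0.0, -0.5, -1.5]
width: 0.0179
gripper_force: 50.0
```

{"fn": "carry_out", "kwargs": {
  "commands": [
    {"dp": [0, 0, 0], "rotation": [0, 0, 0]},
    {"dp": [0, 0, 0], "rotation": [0, 0, 0]},
    {"dp": [0, 0, 0], "rotation": [0, 0, 0]}
  ]
}}

```text
t: 28.38
eef_pos: [0.4072, -0.2808, 0.2926]
ee_rot: [3.142, -0.0, -2.828]
force: [-0.4, 1.0, -1.6]
width: 0.0174
gripper_force: 50.0
```

{"fn": "carry_out", "kwargs": {
  "commands": [
    {"dp": [0, 0, 0.03], "rotation": [0, 0, 0]},
    {"dp": [0, 0, 0.03], "rotation": [0, 0, 0]},
    {"dp": [0, 0, 0.02], "rotation": [0, 0, 0]},
    {"dp": [0, 0, 0.02], "rotation": [0, 0, 0]},
    {"dp": [0, 0, 0.015], "rotation": [0, 0, 0]},
    {"dp": [0, 0, 0], "rotation": [0, 0, 0]}
  ]
}}

```text
t: 29.12
eef_pos: [0.4066, -0.2807, 0.1767]
ee_rot: [3.14, -0.002, -2.828]
force: [0.1, 0.7, -1.5]
width: 0.0181
gripper_force: 50.0
```

{"fn": "carry_out", "kwargs": {
  "commands": [
    {"dp": [0, 0, 0.015], "rotation": [0, 0, 0]},
    {"dp": [0, 0, 0.01], "rotation": [0, 0, 0]},
    {"dp": [0, 0, 0.005], "rotation": [0, 0, 0]},
    {"dp": [0, 0, 0.003], "rotation": [0, 0, 0]},
    {"dp": [0, 0, 0.001], "rotation": [0, 0, 0]},
    {"dp": [0, 0, 0], "rotation": [0, 0, 0]},
    {"dp": [0, 0, 0], "rotation": [0, 0, 0]}
  ]
}}

```text
t: 30.0
eef_pos: [0.4073, -0.281, 0.1438]
ee_rot: [-3.141, 0.0, -2.827]
force: [0.3, 0.2, -1.4]
width: 0.0177
gripper_force: 50.0
```

{"fn": "carry_out", "kwargs": {
  "commands": [
    {"dp": [0, 0, 0.001], "rotation": [0, 0, 0]},
    {"dp": [0, 0, 0], "rotation": [0, 0, 0]},
    {"dp": [0, 0, 0], "rotation": [0, 0, 0]}
  ]
}}

```text
t: 30.38
eef_pos: [0.4074, -0.281, 0.1435]
ee_rot: [-3.141, 0.001, -2.827]
force: [-2.1, 2.5, 7.1]
width: 0.0175
gripper_force: 50.0
```

Contact: the collar is on the arms. Releasing by opening wide, then rising.

{"fn": "carry_out", "kwargs": {
  "commands": [
    {"dp": [0, 0, -0.0007], "rotation": [0, 0, 0]},
    {"dp": [0, 0, 0], "rotation": [0, 0, 0]},
    {"dp": [0, 0, 0], "rotation": [0, 0, 0]}
  ]
}}

```text
t: 30.75
eef_pos: [0.4073, -0.2809, 0.1435]
ee_rot: [-3.141, 0.0, -2.827]
force: [-0.1, 2.2, 3.3]
width: 0.0181
gripper_force: 50.0
```

{"fn": "carry_out", "kwargs": {
  "commands": [
    {"dp": [0, 0, 0], "rotation": [0, 0, 0]},
    {"dp": [0, 0, 0], "rotation": [0, 0, 0]},
    {"dp": [0, 0, 0], "rotation": [0, 0, 0]},
    {"dp": [0, 0, 0], "rotation": [0, 0, 0]},
    {"dp": [0, 0, 0], "rotation": [0, 0, 0]},
    {"dp": [0, 0, 0], "rotation": [0, 0, 0]}
  ],
  "grip": 0.08
}}

```text
t: 31.5
eef_pos: [0.4072, -0.2809, 0.1432]
ee_rot: [3.142, -0.0, -2.827]
force: [-0.6, 0.8, 0.4]
width: 0.0723
gripper_force: 0.0
```

{"fn": "carry_out", "kwargs": {
  "commands": [
    {"dp": [0, 0, -0.01], "rotation": [0, 0, 0]},
    {"dp": [0, 0, -0.03], "rotation": [0, 0, 0]},
    {"dp": [0, 0, -0.05], "rotation": [0, 0, 0]},
    {"dp": [0, 0, -0.05], "rotation": [0, 0, 0]},
    {"dp": [0, 0, 0], "rotation": [0, 0, 0]},
    {"dp": [0, 0, 0], "rotation": [0, 0, 0]},
    {"dp": [0, 0, 0], "rotation": [0, 0, 0]}
  ]
}}

```text
t: 32.38
eef_pos: [0.4066, -0.2807, 0.2823]
ee_rot: [3.14, -0.002, -2.827]
force: [-0.2, 0.9, 0.1]
width: 0.08
gripper_force: 0.0
```

```bash
python3 - <<'E'
from h import *
rgb,P,k=cloud('wrist'); P=P.reshape(-1,3)
A=P[(abs(P[:,0]-.407)<.04)&(abs(P[:,1]+.282)<.04)]
g=A[(A[:,2]>.155)&(A[:,2]<.17)]
print(g[:,2].mean(),cv2.minAreaRect((g[:,:2]*1000).astype(np.float32)))
rgb,P,k=cloud('side'); save(rgb[90:390,90:490],'s8.png')
p=P.reshape(-1,3); p=p[np.isfinite(p[:,0])&(np.hypot(p[:,0]-.432,p[:,1]-.272)<.085)]
print(np.percentile(p[:,2],[50,90,99]))
E
```

```text
0.16085963921437568 ((407.3474426269531, -281.4234924316406), (22.97361946105957, 17.659687042236328), 17.672317504882812)
[0.03201707 0.0398118  0.08071969]
```

View pics/s8.png

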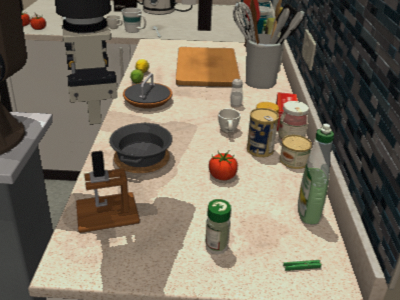

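The final view shows the lifter back in its stand at (98,165), its grip within 1 mm of where it hung, and the lid home in the rest at (148,95). The cup, tomato, salt shaker and spice jar are untouched.

```bash
python3 -c "
from h import *
print(arm.job_done())"
```

```text
the job is handed in; nothing more can be done
None
```

The job is handed in, with no verdict returned: the lid hung level above the pot and now sits home in the lid rest, and the lifter is back in its stand within about 1 mm of where it hung; it took about 32 s.

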